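# Sample bottles from drip tray to carrier, in filling order

### The job

Move the four sample bottles from the filler's drip tray into the plywood carrier, one to a cell, keeping their filling order: the bottle next to the drain tap goes into the cell next to the carrier's loop handle, the next one into the next cell, and so on to the far end. Set each one down standing upright on its cell's floor, without dropping or tipping any, and leave the jug, the jar and the wrench where they are.

Things in the scene. Friction and masses are not known exactly. Their poses are not given: they have to be found in the camera images.
- bottle_long: Sealed amber glass sample bottle: slender, round, body diameter 40, long neck. 118 mm tall; its top 26 mm is a fixed black cylindrical cap, diameter 28 (neck below it 21). 0.09 to 0.23 kg. Origin: centre of its underside, z up. Stands on a pad of the drip tray at the start; grip it by the cap.
- pad_long: White plastic pad, 64 x 64 x 8 mm, on which the slender bottle stands at the start. The four pads look alike and are fixed to the black drip tray in a row, 80 mm apart. Origin: centre of its underside, 15 mm above the table (pad top at 23 mm); its y axis runs along the row.
- bottle_square: Sealed amber glass sample bottle: square body 40 x 40 and 52 high, short shoulder and neck above. 102 mm tall; its top 26 mm is a fixed black cylindrical cap, diameter 28 (neck below it 21). 0.09 to 0.23 kg. Origin: centre of its underside, z up. Stands on a pad of the drip tray at the start; grip it by the cap.
- pad_square: White plastic pad, 64 x 64 x 8 mm, on which the square bottle stands at the start. The four pads look alike and are fixed to the black drip tray in a row, 80 mm apart. Origin: centre of its underside, 15 mm above the table (pad top at 23 mm); its y axis runs along the row.
- bottle_squat: Sealed amber glass sample bottle: short, wide, round, body diameter 46 and 40 high, the shortest of the four. 88 mm tall; its top 26 mm is a fixed black cylindrical cap, diameter 28 (neck below it 21). 0.09 to 0.23 kg. Origin: centre of its underside, z up. Stands on a pad of the drip tray at the start; grip it by the cap.
- pad_squat: White plastic pad, 64 x 64 x 8 mm, on which the squat bottle stands at the start. The four pads look alike and are fixed to the black drip tray in a row, 80 mm apart. Origin: centre of its underside, 15 mm above the table (pad top at 23 mm); its y axis runs along the row.
- bottle_cone: Sealed amber glass sample bottle: conical like a lab flask, base diameter 48, narrowing evenly from 10 to 68 above its underside, no label. 106 mm tall; its top 26 mm is a fixed black cylindrical cap, diameter 28 (neck below it 21). 0.09 to 0.23 kg. Origin: centre of its underside, z up. Stands on a pad of the drip tray at the start; grip it by the cap.
- pad_cone: White plastic pad, 64 x 64 x 8 mm, on which the conical bottle stands at the start. The four pads look alike and are fixed to the black drip tray in a row, 80 mm apart. Origin: centre of its underside, 15 mm above the table (pad top at 23 mm); its y axis runs along the row.
- tap: Drain tap of the drip tray, fixed at one end of the row of pads, left or right (the other end has only a low black bar): steel block 50 x 34 x 26 mm with brass spout and grey bar handle, 52 mm high in all. Origin: centre of its underside, in line with the row, 65 mm from the nearest pad's centre.
- carrier: Plywood carrier fixed to the table, nearer to the robot than the tray or farther: a row of four open cells, 64 x 64 mm inside, floor 6 mm and wall tops 26 mm above the table. Origin: on the table under the row's middle; y runs along the row to the dark steel loop handle (at y = 172, 61 high). Cell centres at x = 0, y = 105 (beside the handle), 35, -35, -105 mm.
- jug: Bystander: open steel jug with a handle, rim radius 45 mm, 110 mm tall, standing loose to one side. Origin at the centre of its underside.
- jar: Bystander: closed white jar, radius 38 mm, 90 mm tall, standing loose to one side. Origin at the centre of its underside.
- wrench: Bystander: steel wrench lying flat and loose to one side. Origin on its underside, x axis along its length.
Things that resemble listed ones, but are neither listed nor needed, are in the scene too. Leave any pink look-alike of the bottle_cone alone.

How it is judged (in metres and radians):
At the end, for the whole second after the job is handed in: Each bottle stands still and upright (within 0.1 rad) on the floor (within 5 mm) of its own carrier cell, within 14 mm of the cell's centre each way; counted from the loop handle, the bottles are in the order they had counted from the drain tap (x of bottle_long in the frame of carrier between -0.014 and 0.014 m and z of bottle_long in the frame of carrier between 0.001 and 0.011 m and angle between each of bottle_long, bottle_square, bottle_squat, bottle_cone's own z axis and vertical below 0.1 rad and linear speed of each of bottle_long, bottle_square, bottle_squat, bottle_cone below 0.02 m/s and angular speed of each of bottle_long, bottle_square, bottle_squat, bottle_cone below 0.2 rad/s and ((horizontal distance between pad_long and tap between 0.035 and 0.095 m and y of bottle_long in the frame of carrier between 0.091 and 0.119 m) or (horizontal distance between pad_long and tap between 0.115 and 0.175 m and y of bottle_long in the frame of carrier between 0.021 and 0.049 m) or (horizontal distance between pad_long and tap between 0.195 and 0.255 m and y of bottle_long in the frame of carrier between -0.049 and -0.021 m) or (horizontal distance between pad_long and tap between 0.275 and 0.335 m and y of bottle_long in the frame of carrier between -0.119 and -0.091 m)) and x of bottle_square in the frame of carrier between -0.014 and 0.014 m and z of bottle_square in the frame of carrier between 0.001 and 0.011 m and ((horizontal distance between pad_square and tap between 0.035 and 0.095 m and y of bottle_square in the frame of carrier between 0.091 and 0.119 m) or (horizontal distance between pad_square and tap between 0.115 and 0.175 m and y of bottle_square in the frame of carrier between 0.021 and 0.049 m) or (horizontal distance between pad_square and tap between 0.195 and 0.255 m and y of bottle_square in the frame of carrier between -0.049 and -0.021 m) or (horizontal distance between pad_square and tap between 0.275 and 0.335 m and y of bottle_square in the frame of carrier between -0.119 and -0.091 m)) and x of bottle_squat in the frame of carrier between -0.014 and 0.014 m and z of bottle_squat in the frame of carrier between 0.001 and 0.011 m and ((horizontal distance between pad_squat and tap between 0.035 and 0.095 m and y of bottle_squat in the frame of carrier between 0.091 and 0.119 m) or (horizontal distance between pad_squat and tap between 0.115 and 0.175 m and y of bottle_squat in the frame of carrier between 0.021 and 0.049 m) or (horizontal distance between pad_squat and tap between 0.195 and 0.255 m and y of bottle_squat in the frame of carrier between -0.049 and -0.021 m) or (horizontal distance between pad_squat and tap between 0.275 and 0.335 m and y of bottle_squat in the frame of carrier between -0.119 and -0.091 m)) and x of bottle_cone in the frame of carrier between -0.014 and 0.014 m and z of bottle_cone in the frame of carrier between 0.001 and 0.011 m and ((horizontal distance between pad_cone and tap between 0.035 and 0.095 m and y of bottle_cone in the frame of carrier between 0.091 and 0.119 m) or (horizontal distance between pad_cone and tap between 0.115 and 0.175 m and y of bottle_cone in the frame of carrier between 0.021 and 0.049 m) or (horizontal distance between pad_cone and tap between 0.195 and 0.255 m and y of bottle_cone in the frame of carrier between -0.049 and -0.021 m) or (horizontal distance between pad_cone and tap between 0.275 and 0.335 m and y of bottle_cone in the frame of carrier between -0.119 and -0.091 m))); the robot touches nothing.
It fails at once if a bottle is tipped over (angle between any of bottle_long, bottle_square, bottle_squat, bottle_cone's own z axis and vertical above 0.6 rad).
It fails at once if a bottle is dropped (falls free of the fingers faster than 0.7 m/s, about 25 mm of fall) ((linear speed of bottle_long above 0.7 m/s and contact force between the fingers and bottle_long below 0.1 N) or (linear speed of bottle_square above 0.7 m/s and contact force between the fingers and bottle_square below 0.1 N) or (linear speed of bottle_squat above 0.7 m/s and contact force between the fingers and bottle_squat below 0.1 N) or (linear speed of bottle_cone above 0.7 m/s and contact force between the fingers and bottle_cone below 0.1 N)).
It fails at once if the jug, the jar or the wrench is moved more than 30 mm (distance of any of jug, jar, wrench from where it was at the start of the episode above 0.03 m).
It also fails if it takes over 83 s, if anything falls off the work surface, if the arm or the gripper's body presses on something with over 40 N, if the wrist force passes 120 N, or if a joint passes its speed limit or range.

### The arm

A 6-joint arm with a two-finger parallel gripper is mounted at the origin on the work surface. World frame = base frame: x ahead of the robot, y to its left, z up, the work surface at z = 0. Lengths are in mm, angles in rad, forces in N, time in s.
With the tool pointing down it reaches from about 425 to 950 mm from the base axis. Payload 3.5 kg.
Tool frame: the origin (TCP) lies on the mounting face of the last link; the fingertips stand 173 mm ahead of it and the grasp point (between the pads) lies 155 mm ahead of it; y points along the fingers, x is the direction in which the jaws open and shut, and the axes are right-handed (so a half turn about y gives the same grasp; the last joint's range is limited). The gripper opens to 85 mm and grips with 20 to 120 N. Pads are 22 mm wide; open, the fingers measure 114 mm over their backs; the gripper's body (76 mm by 85 mm) begins 54 mm behind the grasp point. The pads swing forward as they close: fully open they stand 13 mm farther back than shut.
Start: joints at [-1.327, 0.286, 1.577, -0, 1.279, -0.15], TCP at [259.02, -623.311, 404.725] pointing down, gripper open.
Joint ranges: [-2.77, 2.77], [-0.9, 2.22], [0.21, 2.48], [-1.53, 4.67], [0.24, 2.81], [-2.84, 2.84]. Speed limits (rad/s): [2.79, 2.79, 3.14, 3.14, 3.14, 3.14].

### API

Orientations are given as a unit quaternion [w, x, y, z].
In Python, from workcell import manip gives the robot as it stands.
- The arm moves only by the shell command python3 -m jog 'ROWS' [FORCE]. ROWS is JSON, a list of rows, each an object with "rot": the turn, a rotation vector about the tool's x, y, z in degrees, a list of three; "translation": the shift along the tool's x, y, z in mm, a list of three; "fingers": the finger opening in mm, from 0 to 85.4. In form: [{"rot": [rx, ry, rz], "translation": [tx, ty, tz], "fingers": fingers}, ...]. A call has 1 to 20 rows; each row is the pose to reach, as a shift and turn from the pose commanded when the call began, along the tool's axes at that moment; what a row does not reach only later rows make up. A row lasts 1/12 s, in which the tool goes at most 41.7 mm and 7.16 degrees, less where a joint would pass 70% of its speed; a pose out of reach is approached as far as the arm can. A call with a gripper value outside its range is refused whole. The fingers move at their own pace and stop on an object; FORCE is the grip in N (left out, the last holds). Time passes only in rows, so rows that repeat a pose let the fingers close. It gives the time, the measured TCP pose, the force and the opening at its end, in the units of the state.
- manip.read_state(): the state, without advancing time (a new reading comes with each control period).
- manip.capture(name): name is "scene" or "top" or "wrist"; returns the picture (384x512x3 uint8, blue, green, red); there is no depth.
- manip.camera_params(name): a dict with "vfov" (degrees; the focal length in pixels is half the picture's height over the tangent of half this angle, whatever the lens; pixels are square), "cx", "cy" (the principal point, pixels), "R" (3x3) and "t" (3): a world point X has camera coordinates R X + t. Camera axes: x right, y down, z forward; pixel columns grow to the right and rows downward; lengths in mm; the calibration is good to about 2 mm. The wrist camera is an equidistant fisheye: a pixel r from the principal point sees the ray r / f radians off the axis. A picture is of the moment at which its call begins: read the wrist's pose just before it. camera_params takes no time and is no camera call; for the wrist camera it gives the pose at the moment of the call.
- manip.sign_off(): hands the job in, once; it reports no verdict.
The state is a dict: "clock": time; "joint_pos": joint angles; "joint_velocities": joint speeds; "effort": joint torques, N m; "eef_pos": TCP position; "ee_rot": TCP orientation; "wrist_force": force on the tool from outside, world axes, zero at the start; "ft_torque": the same for the moment, N m; "finger_gap": opening from 0.0 (shut) to 1.0 (fully open).
Only numpy, scipy, OpenCV 4.12 (cv2) and the standard library are available. Lean on these libraries where they do the work, as an engineer would, in place of code of your own. Each camera call takes 0.05 s, during which the arm holds its last target.

## Working session

There is one attempt and no reset: what is moved stays moved. The work goes in short steps, Python scripts to look and compute and a shell command to move; the robot and the scene stay as the last step left them, time stands still between calls to the robot, and variables do not carry over. Pictures are saved under pics/ and viewed, and the job is handed in when it is done.

```bash
ls; mkdir -p pics; python3 - <<'E'
from workcell import manip
import cv2
print(manip.read_state())
for n in ("scene","top","wrist"):
    p=manip.camera_params(n); print(n,p)
    cv2.imwrite(f"pics/{n}0.png",manip.capture(n))
E
```

```text
pics
{'clock': 0.0, 'joint_pos': array([-1.32700761e+00,  2.87181408e-01,  1.57824473e+00,  2.06556438e-05,
        1.27862652e+00, -1.49976680e-01]), 'joint_velocities': array([ 6.22904322e-04,  1.21220343e-03, -4.15526345e-04,  8.58104424e-05,
       -2.52149687e-04, -5.07279058e-04]), 'effort': array([-2.63592110e-04, -4.05983520e+01, -2.92623192e+01, -1.09725784e-04,
        5.83546178e-03,  8.93445275e-06]), 'eef_pos': array([ 258.95331042, -623.05916429,  403.29951357]), 'ee_rot': array([ 0.58873621, -0.58755489,  0.39317387, -0.39189696]), 'wrist_force': array([-0.24758196, -0.2549797 , -0.02183293]), 'ft_torque': array([ 0.07174   ,  0.04030511, -0.0108507 ]), 'finger_gap': 0.9988477245598277}
scene {'vfov': 57.16990673458377, 'cx': 260.70236601164487, 'cy': 194.3299837338161, 'R': array([[-0.37058389,  0.92874543, -0.00997557],
       [ 0.70931031,  0.2760594 , -0.64859085],
       [-0.59962194, -0.2474331 , -0.76107187]]), 't': array([ 228.19607256, -392.13622305, 1484.0238452 ])}
top {'vfov': 54.0237676192984, 'cx': 257.2148767708886, 'cy': 189.86919101930195, 'R': array([[-0.00406719, -0.99961495, -0.02744835],
       [-0.99715022,  0.00612187, -0.07519278],
       [ 0.07533186,  0.02706431, -0.99679117]]), 't': array([  19.65520225,  625.04287028, 1000.92391504])}
wrist {'vfov': 65.70646984690485, 'cx': 254.51367837517216, 'cy': 192.06513306809128, 'R': array([[ 3.84162516e-01, -9.23265004e-01, -9.45640533e-04],
       [-8.79743265e-01, -3.66363878e-01,  3.03033490e-01],
       [-2.80126665e-01, -1.15582187e-01, -9.52979438e-01]]), 't': array([-675.33873754,  -40.77332278,  380.33379807])}
```

View pics/scene0.png

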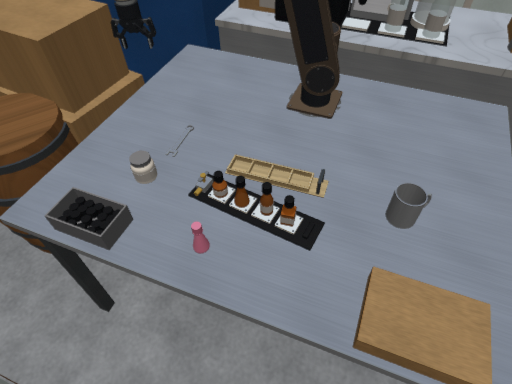

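View pics/top0.png

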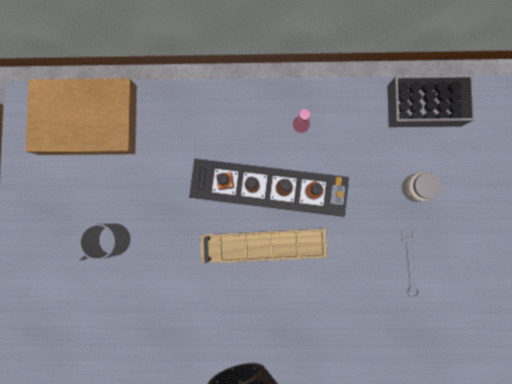

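View pics/wrist0.png

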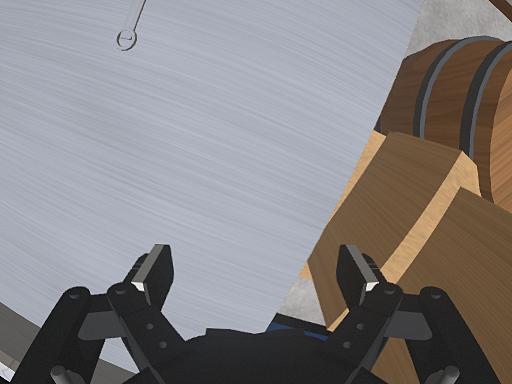

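The tap (brass, top view ~(340,190)) is at the right end, and the carrier's loop handle (~(207,248)) is at the left end, so the order reverses. The bottles are at top-view x 225, 252, 284 and 315. I'll zoom in to identify each one.

```bash
python3 - <<'E'
import cv2,numpy as np
a=cv2.imread("pics/scene0.png")[150:250,180:340]; cv2.imwrite("pics/sc_z.png",cv2.resize(a,None,fx=5,fy=5,interpolation=cv2.INTER_CUBIC))
a=cv2.imread("pics/top0.png")[150:270,185:355]; cv2.imwrite("pics/top_z.png",cv2.resize(a,None,fx=4.5,fy=4.5,interpolation=cv2.INTER_CUBIC))
E
```

```text
(no output)
```

View pics/sc_z.png

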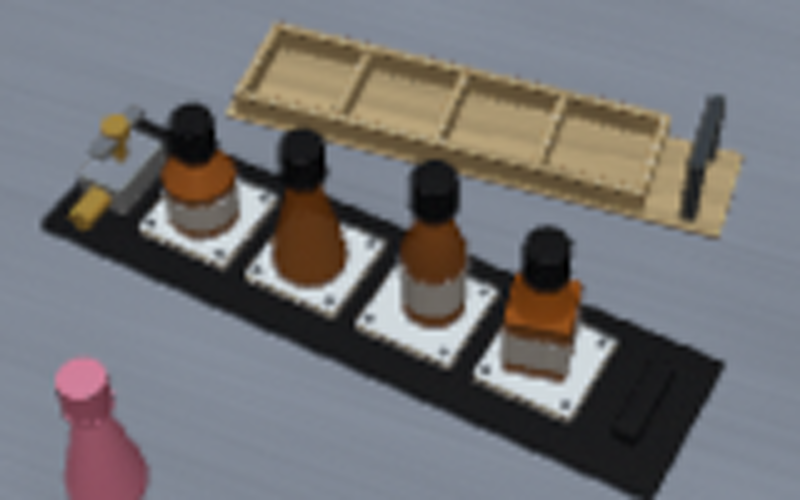

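View pics/top_z.png

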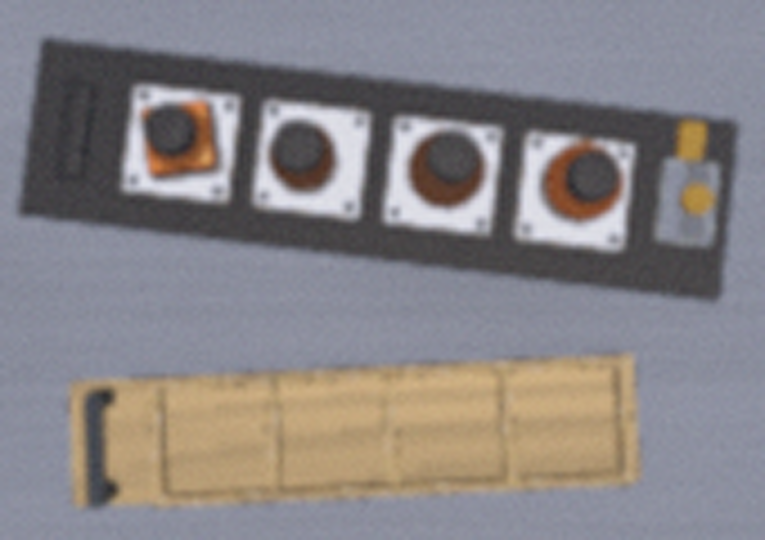

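From the tap the order is squat (scene-zoom (195,150)), cone (302,190), long (435,230), square (548,290). The carrier handle is at the +y end. Next I'll measure from the top and scene views.

```bash
cat > h.py <<'E'
import numpy as np,cv2
from workcell import manip
def K(p): return 192/np.tan(np.radians(p['vfov'])/2)
def ray(name,uv,p=None):
    p=p or manip.camera_params(name); f=K(p)
    d=np.array([uv[0]-p['cx'],uv[1]-p['cy']],float)
    if name=='wrist':
        r=np.hypot(*d); th=r/f
        v=np.array([*(np.sin(th)*d/max(r,1e-9)),np.cos(th)])
    else: v=np.array([d[0]/f,d[1]/f,1]); v/=np.linalg.norm(v)
    R=np.array(p['R']); t=np.array(p['t'])
    return -R.T@t, R.T@v
def atz(name,uv,z,p=None):
    c,d=ray(name,uv,p); return c+d*(z-c[2])/d[2]
def proj(name,X,p=None):
    p=p or manip.camera_params(name); f=K(p)
    c=np.array(p['R'])@np.array(X,float)+np.array(p['t'])
    if name=='wrist':
        r=np.hypot(c[0],c[1]); th=np.arctan2(r,c[2]); return np.array([p['cx'],p['cy']])+c[:2]/max(r,1e-9)*th*f
    return np.array([p['cx'],p['cy']])+c[:2]/c[2]*f
def tri(rays):
    A=np.zeros((3,3));b=np.zeros(3)
    for c,d in rays:
        M=np.eye(3)-np.outer(d,d);A+=M;b+=M@c
    X=np.linalg.solve(A,b)
    return X,[round(float(np.linalg.norm((np.eye(3)-np.outer(d,d))@(X-c))),1) for c,d in rays]
E
python3 - <<'E'
from h import *
top=lambda u,v:((u+.5)/4.5-.5+185,(v+.5)/4.5-.5+150)
sc=lambda u,v:((u+.5)/5-.5+180,(v+.5)/5-.5+150)
np.set_printoptions(precision=1,suppress=True)
# cap tops: top, scene
for n,a,b,z in [('squat',(594,172),(194,117),111),('cone',(455,153),(303,142),129),('long',(298,143),(437,175),141),('square',(170,128),(548,241),125)]:
    X,e=tri([ray('top',top(*a)),ray('scene',sc(*b))]); print(n,X,e,atz('top',top(*a),z),z)
# pads corners top
for n,c in [('squat',[(524,129),(636,140),(626,252),(514,241)]),('cone',[(393,113),(505,125),(495,237),(383,225)]),('long',[(262,98),(373,108),(362,220),(252,210)]),('square',[(131,83),(242,94),(232,205),(121,194)])]:
    P=np.array([atz('top',top(*q),23) for q in c]); print('pad',n,P.mean(0))
# carrier outer corners, wall-top right end; cells
for n,q,s,z in [('farR',(634,356),(279,23),26),('nearR',(637,483),None,26),('handle ctr',(97,447),(708,100),61),('baseL far',(72,382),None,6),('baseL near',(76,507),None,6),('div1 far',(276,375),None,26),('div1 near',(279,492),None,26),('farL',(158,378),(668,117),26),('tap',(690,200),None,45)]:
    print(n,atz('top',top(*q),z), end=' ')
    if n=='handle ctr': print(tri([ray('top',top(*q)),ray('scene',sc(*s))]),end='')
    print()
E
```

```text
squat [ 622.2 -132.4  117.9] [0.1, 0.1] [ 622.7 -133.2  111. ] 111
cone [631.6 -55.8 135. ] [0.1, 0.1] [632.1 -56.  129. ] 129
long [636.4  28.6 145.5] [0.2, 0.2] [636.9  28.6 141. ] 141
square [646.7  98.7 129.9] [0.2, 0.2] [647.2  99.4 125. ] 125
pad squat [ 618.7 -133.1   23. ]
pad cone [628.6 -54.4  23. ]
pad long [638.8  25.2  23. ]
pad square [648.5 104.7  23. ]
farR [ 519.4 -166.3   26. ] 
nearR [ 444.5 -166.7   26. ] 
handle ctr [469.1 148.9  61. ] (array([471.1, 144.9,  90.9]), [0.9, 0.9])
baseL far [504.1 173.5   6. ] 
baseL near [428.5 170.5   6. ] 
div1 far [508.8  47.3  26. ] 
div1 near [439.5  45.6  26. ] 
farL [507.2 118.1  26. ] 
tap [ 611.1 -197.8   45. ]
```

```bash
cat >> h.py <<'E'
from scipy.spatial.transform import Rotation as Ro
def tool(s=None):
    s=s or manip.read_state(); q=s['ee_rot']; return np.array(s['eef_pos']),Ro.from_quat([q[1],q[2],q[3],q[0]]).as_matrix()
E
python3 - <<'E'
from h import *
np.set_printoptions(precision=3,suppress=True)
p,R=tool(); print(p,R)
c=manip.camera_params('wrist'); C=-c['R'].T@c['t']; print('cam in tool',R.T@(C-p)); print('cam axes in tool', R.T@c['R'].T)
# desired: tool x along world dir. yaw options
for yaw in (0,180,-7,173):
    a=np.radians(yaw); X=np.array([np.cos(a),np.sin(a),0]);Z=np.array([0,0,-1.]);Rd=np.c_[X,np.cross(Z,X),Z]
    print(yaw,np.degrees(Ro.from_matrix(R.T@Rd).as_rotvec()))
# target tcp for a look
for tgt in ([560,-20,420],): print(R.T@(np.array(tgt)-p))
E
```

```text
[ 258.988 -623.129  403.607] [[ 0.384 -0.     0.923]
 [-0.923  0.002  0.384]
 [-0.002 -1.     0.   ]]
cam in tool [ 0.948 29.291 76.651]
cam axes in tool [[ 1.     0.     0.001]
 [-0.001 -0.303  0.953]
 [ 0.    -0.953 -0.303]]
0 [-78.581 -52.334 -52.468]
180 [-57.006  85.595  85.461]
-7 [-80.865 -46.996 -47.135]
173 [-52.577  90.469  90.341]
[-441.486  -15.4    509.405]
```

```bash
python3 -m jog '[{"rot":[0,-60.3,0],"translation":[-441,0,509],"fingers":60},{"rot":[0,-60.3,0],"translation":[-441,0,509],"fingers":60},{"rot":[0,-60.3,0],"translation":[-441,0,509],"fingers":60},{"rot":[0,-60.3,0],"translation":[-441,0,509],"fingers":60},{"rot":[0,-60.3,0],"translation":[-441,0,509],"fingers":60},{"rot":[0,-60.3,0],"translation":[-441,0,509],"fingers":60},{"rot":[0,-60.3,0],"translation":[-441,0,509],"fingers":60},{"rot":[0,-60.3,0],"translation":[-441,0,509],"fingers":60},{"rot":[0,-60.3,0],"translation":[-441,0,509],"fingers":60},{"rot":[0,-60.3,0],"translation":[-441,0,509],"fingers":60},{"rot":[0,-60.3,0],"translation":[-441,0,509],"fingers":60},{"rot":[0,-60.3,0],"translation":[-441,0,509],"fingers":60},{"rot":[0,-60.3,0],"translation":[-441,0,509],"fingers":60},{"rot":[0,-60.3,0],"translation":[-441,0,509],"fingers":60},{"rot":[0,-60.3,0],"translation":[-441,0,509],"fingers":60},{"rot":[0,-60.3,0],"translation":[-441,0,509],"fingers":60},{"rot":[0,-60.3,0],"translation":[-441,0,509],"fingers":60},{"rot":[0,-60.3,0],"translation":[-441,0,509],"fingers":60},{"rot":[0,-60.3,0],"translation":[-441,0,509],"fingers":60},{"rot":[0,-60.3,0],"translation":[-441,0,509],"fingers":60}]' 40
python3 - <<'E'
from h import *
import pickle
print(tool(),manip.read_state()['joint_velocities'])
p=manip.camera_params('wrist'); im=manip.capture('wrist'); cv2.imwrite('pics/w1.png',im); pickle.dump(p,open('w1.pkl','wb'))
E
```

```text
clock: 1.82
eef_pos: [559.5, -21.7, 404.4]
ee_rot: [-0.706, 0.706, -0.045, 0.044]
wrist_force: [-0.0, -0.6, 0.1]
finger_gap: 0.702
(array([559.47236784, -21.7436328 , 404.37640574]), array([[ 9.92117001e-01, -9.07200877e-04,  1.25311743e-01],
       [-1.25312113e-01, -3.62632149e-04,  9.92117303e-01],
       [-8.54607621e-04, -9.99999523e-01, -4.73456778e-04]])) [-0.0164703  -0.00534542  0.00179727  0.00234391  0.00023308  0.00135054]
```

View pics/w1.png

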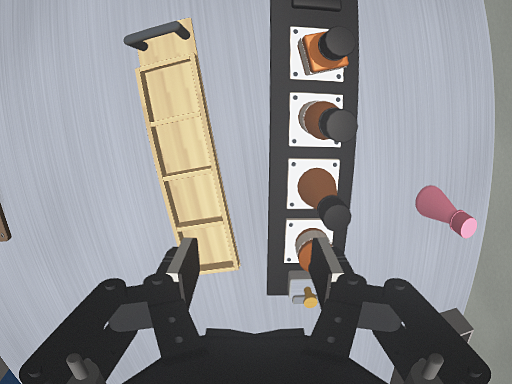

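Wrist view 1 shows carrier cells at columns ~145-240 (handle at (157,35)) and caps at about (341,42), (341,125) and (336,213). The squat bottle's cap is hidden behind the finger. I'll take a second view from a different place.

```bash
python3 -m jog '[{"rot":[0,0,0],"translation":[20,0,-40],"fingers":60},{"rot":[0,0,0],"translation":[40,0,-80],"fingers":60},{"rot":[0,0,0],"translation":[60,0,-120],"fingers":60},{"rot":[0,0,0],"translation":[60,0,-120],"fingers":60},{"rot":[0,0,0],"translation":[60,0,-120],"fingers":60}]'
python3 - <<'E'
from h import *
import pickle
p=manip.camera_params('wrist'); im=manip.capture('wrist'); cv2.imwrite('pics/w2.png',im); pickle.dump(p,open('w2.pkl','wb'))
for n in '12':
    im=cv2.imread(f'pics/w{n}.png')[0:300,120:380]; cv2.imwrite(f'pics/w{n}z.png',cv2.resize(im,None,fx=2,fy=2,interpolation=cv2.INTER_CUBIC))
E
```

```text
clock: 2.28
eef_pos: [604.2, -151.6, 404.5]
ee_rot: [-0.705, 0.706, -0.046, 0.046]
wrist_force: [0.3, -0.2, 0.2]
finger_gap: 0.7
```

View pics/w1z.png

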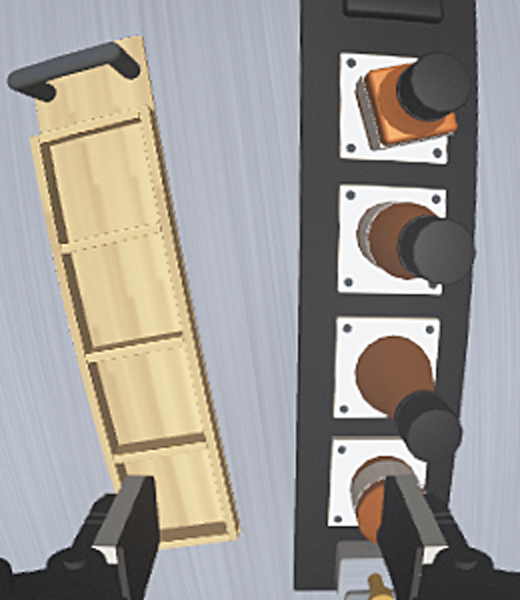

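View pics/w2z.png

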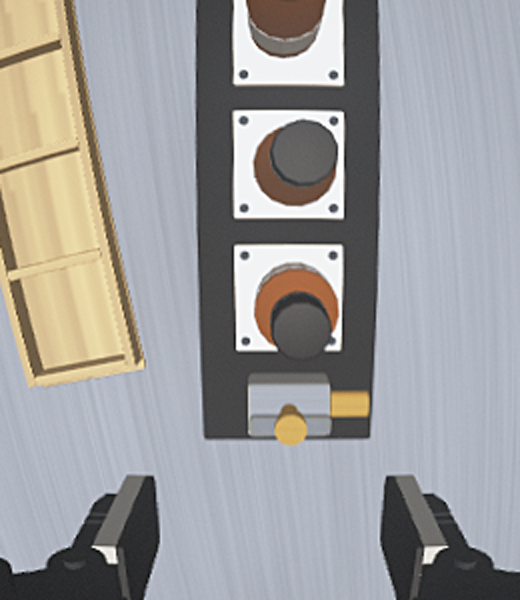

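```bash
python3 - <<'E'
from h import *
import pickle
np.set_printoptions(precision=1,suppress=True)
P={n:pickle.load(open(f'w{n}.pkl','rb')) for n in '12'}
z=lambda u,v:(120+(u+.5)/2-.5,(v+.5)/2-.5)
top=lambda u,v:((u+.5)/4.5-.5+185,(v+.5)/4.5-.5+150)
r=lambda n,q:ray('wrist',z(*q),P[n]); a=lambda n,q,h:atz('wrist',z(*q),h,P[n])
T=lambda q:ray('top',top(*q))
print('square',tri([r('1',(439,84)),T((170,128))]),a('1',(439,84),125))
print('long',tri([r('1',(443,252)),T((298,143))]),a('1',(443,252),141))
print('cone',tri([r('1',(431,433)),r('2',(304,153))]),a('1',(431,433),129),a('2',(304,153),129))
print('squat',tri([r('2',(303,330)),T((594,172))]),a('2',(303,330),111))
for n,q in [('sq',[(340,53),(449,57),(446,164),(340,159)]),('lg',[(340,185),(447,189),(442,295),(337,291)]),('cone',[(335,317),(440,320),(435,421),(333,417)])]:
    print('pad1',n,np.mean([a('1',c,23) for c in q],0))
for n,q in [('cone',[(233,111),(344,109),(344,219),(234,217)]),('squat',[(235,245),(343,243),(344,351),(237,352)])]:
    print('pad2',n,np.mean([a('2',c,23) for c in q],0))
D=[]
for p,q in [((64,249),(163,228)),((88,357),(183,332)),((113,457),(208,433))]:
    A,B=a('1',p,26),a('1',q,26); D.append((A+B)/2); print('div',A,B,D[-1])
c=D[1];y=(D[0]-D[2])/140; print(np.linalg.norm(y),np.degrees(np.arctan2(-y[0],y[1])))
print('w2 div-70',a('2',(10,272),26),a('2',(100,251),26),'endcorners',a('2',(145,362),26),a('2',(30,386),26),'w1 endcorner',a('1',(238,537),26),'w1 hcorner',a('1',(33,137),26),a('1',(150,108),26))
m=np.mean(D,0); y/=np.linalg.norm(y)
print('tap',a('2',(289,405),26))
for d in (105,35,-35,-105): print('cell',d,m+y*d)
E
```

```text
square (array([648.1,  99.6, 118.1]), [0.6, 0.6]) [646.1  97.8 125. ]
long (array([636. ,  27.7, 142.2]), [1.2, 1.2]) [635.6  26.6 141. ]
cone (array([630.4, -57.9, 125.7]), [0.2, 0.2]) [629.3 -56.4 129. ] [630.3 -58.1 129. ]
squat (array([ 620.6, -129.8,  137.6]), [0.0, 0.0]) [ 621.4 -135.8  111. ]
pad1 sq [648.9 102.8  23. ]
pad1 lg [638.6  22.9  23. ]
pad1 cone [628.5 -57.4  23. ]
pad2 cone [628.  -55.3  23. ]
pad2 squat [ 618.5 -135.4   23. ]
div [441.6  44.6  26. ] [504.6  46.8  26. ] [473.1  45.7  26. ]
div [443.9 -24.5  26. ] [506.8 -17.1  26. ] [475.4 -20.8  26. ]
div [445.7 -93.7  26. ] [511.7 -84.   26. ] [478.7 -88.8  26. ]
0.9615897915843665 2.3899515942056393
w2 div-70 [447.8 -92.1  26. ] [509.5 -90.   26. ] endcorners [ 525.  -162.1   26. ] [ 444.3 -167.2   26. ] w1 endcorner [ 519.3 -163.4   26. ] w1 hcorner [432.4 116.9  26. ] [506.8 119.2  26. ]
tap [ 609.7 -201.5   26. ]
cell 105 [471.4  83.6  26. ]
cell 35 [474.3  13.6  26. ]
cell -35 [477.2 -56.3  26. ]
cell -105 [ 480.1 -126.2   26. ]
```

Two-view checks hold: cap tops are about 118-145 mm (expected 111-141), pads are 80 mm apart and the carrier dividers about 70 mm. The carrier origin is about (476,-23) with yaw 2.3°. Next I'll work out the deltas for squat.

```bash
cat > d.py <<'E'
from h import *
import sys,json
np.set_printoptions(precision=1,suppress=True)
p,R=tool(); s=manip.read_state()
print('tcp',p,'gap mm',85.4*s['finger_gap'],'F',s['wrist_force'],'t',s['clock'])
cur=p
for w in json.loads(sys.argv[1]):
    print(w,'from here:',R.T@(np.array(w,float)-p))
E
python3 d.py '[[621.7,-134,300],[621.7,-134,251],[621.7,-134,395],[472,82,395],[472,82,235]]'
```

```text
tcp [ 603.9 -149.6  404.4] gap mm 59.974732750970176 F [-0.3 -0.1 -0.4] t 2.3333
[621.7, -134, 300] from here: [ 15.7 104.4  17.7]
[621.7, -134, 251] from here: [ 15.8 153.4  17.7]
[621.7, -134, 395] from here: [15.6  9.4 17.8]
[472, 82, 395] from here: [-160.6    9.7  212.7]
[472, 82, 235] from here: [-160.4  169.7  212.6]
```

```bash
python3 -m jog '[{"rot":[0,0,0],"translation":[15.7,20,17.7],"fingers":60},{"rot":[0,0,0],"translation":[15.7,60,17.7],"fingers":60},{"rot":[0,0,0],"translation":[15.7,100,17.7],"fingers":60},{"rot":[0,0,0],"translation":[15.7,130,17.7],"fingers":60},{"rot":[0,0,0],"translation":[15.7,150,17.7],"fingers":60},{"rot":[0,0,0],"translation":[15.7,153,17.7],"fingers":60},{"rot":[0,0,0],"translation":[15.7,153,17.7],"fingers":60},{"rot":[0,0,0],"translation":[15.7,153,17.7],"fingers":60}]'
python3 - <<'E'
from h import *
cv2.imwrite('pics/w3.png',manip.capture('wrist'))
im=manip.capture('scene')[100:250,150:350]; cv2.imwrite('pics/s3.png',cv2.resize(im,None,fx=4,fy=4,interpolation=cv2.INTER_CUBIC))
E
python3 d.py '[]'
```

```text
clock: 3.0
eef_pos: [622.6, -131.2, 253.4]
ee_rot: [-0.706, 0.706, -0.043, 0.045]
wrist_force: [0.3, -0.8, -0.2]
finger_gap: 0.706
tcp [ 623.1 -131.7  254.7] gap mm 59.71317552769863 F [-0.   0.7 -0.6] t 3.1
```

View pics/w3.png

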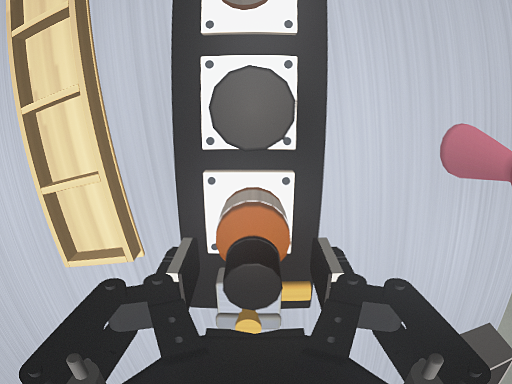

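View pics/s3.png

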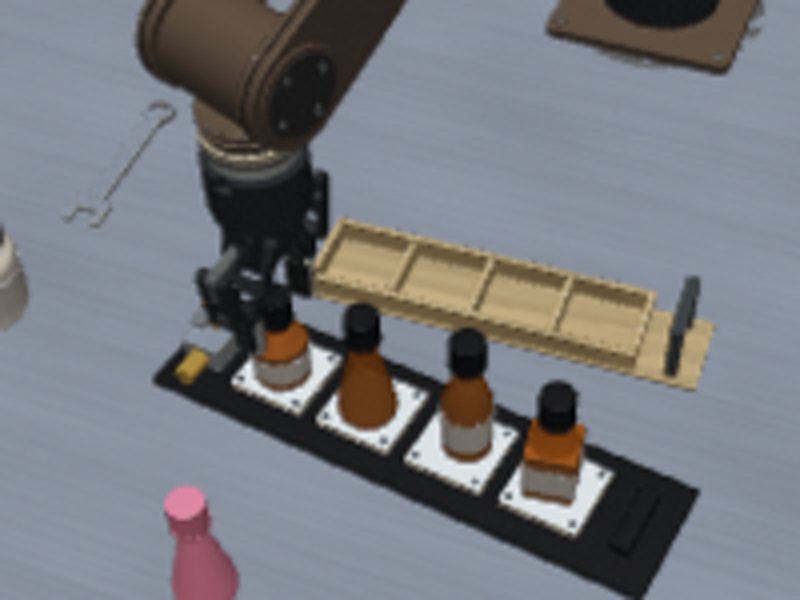

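```bash
python3 - <<'E'
from h import *
print(tool()[0],atz('wrist',(252,286),111))
E
```

```text
[ 623.07209818 -131.66015754  254.69399227] [ 621.52643678 -137.90250675  111.        ]
```

```bash
python3 -m jog '[{"rot":[0,0,0],"translation":[-1,2,-3.5],"fingers":60},{"rot":[0,0,0],"translation":[-1,2,-3.5],"fingers":60},{"rot":[0,0,0],"translation":[-1,2,-3.5],"fingers":25},{"rot":[0,0,0],"translation":[-1,2,-3.5],"fingers":20},{"rot":[0,0,0],"translation":[-1,2,-3.5],"fingers":20},{"rot":[0,0,0],"translation":[-1,2,-3.5],"fingers":20},{"rot":[0,0,0],"translation":[-1,2,-3.5],"fingers":20},{"rot":[0,0,0],"translation":[-1,2,-3.5],"fingers":20}]' 50
python3 d.py '[]'
```

```text
clock: 3.77
eef_pos: [621.1, -135.2, 250.2]
ee_rot: [-0.706, 0.706, -0.044, 0.044]
wrist_force: [1.1, -1.2, 2.3]
finger_gap: 0.312
tcp [ 621.1 -135.2  250.2] gap mm 26.642673534543356 F [ 1.1 -1.2  2.3] t 3.7667
```

```bash
python3 -m jog '[{"rot":[0,0,0],"translation":[0,-10,0],"fingers":20},{"rot":[0,0,0],"translation":[0,-35,0],"fingers":20},{"rot":[0,0,0],"translation":[0,-70,0],"fingers":20},{"rot":[0,0,0],"translation":[0,-105,0],"fingers":20},{"rot":[0,0,0],"translation":[0,-135,0],"fingers":20},{"rot":[0,0,0],"translation":[0,-145,0],"fingers":20},{"rot":[0,0,0],"translation":[0,-145,0],"fingers":20},{"rot":[0,0,0],"translation":[0,-145,0],"fingers":20}]'
python3 - <<'E'
from h import *
cv2.imwrite('pics/w4.png',manip.capture('wrist'))
E
python3 d.py '[[472,80.5,395],[472,80.5,234]]'
```

```text
clock: 4.43
eef_pos: [620.4, -134.9, 393.6]
ee_rot: [0.706, -0.706, 0.045, -0.044]
wrist_force: [0.3, 0.9, -2.4]
finger_gap: 0.316
tcp [ 620.2 -134.8  391.9] gap mm 26.71679201634502 F [-0.7  0.2 -2.8] t 4.4833
[472, 80.5, 395] from here: [-173.8   -2.1  195.2]
[472, 80.5, 234] from here: [-173.1  158.9  195. ]
```

View pics/w4.png

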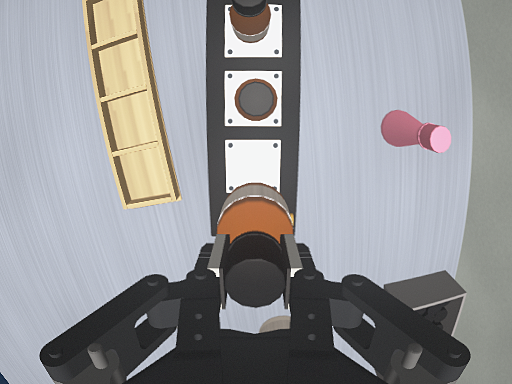

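Squat is held at a 26.7 mm gap with about 2.5 N of weight, and its pad is empty. Moving it over the handle-side cell.

```bash
python3 -m jog '[{"rot":[0,0,0],"translation":[-15,0,15],"fingers":20},{"rot":[0,0,0],"translation":[-38,0,40],"fingers":20},{"rot":[0,0,0],"translation":[-62,0,68],"fingers":20},{"rot":[0,0,0],"translation":[-86,0,96],"fingers":20},{"rot":[0,0,0],"translation":[-110,0,124],"fingers":20},{"rot":[0,0,0],"translation":[-134,0,152],"fingers":20},{"rot":[0,0,0],"translation":[-158,0,178],"fingers":20},{"rot":[0,0,0],"translation":[-173,10,196],"fingers":20},{"rot":[0,0,0],"translation":[-173,40,196],"fingers":20},{"rot":[0,0,0],"translation":[-173,75,196],"fingers":20},{"rot":[0,0,0],"translation":[-173,105,196],"fingers":20},{"rot":[0,0,0],"translation":[-173,120,196],"fingers":20},{"rot":[0,0,0],"translation":[-173,120,196],"fingers":20},{"rot":[0,0,0],"translation":[-173,120,196],"fingers":20}]'
python3 - <<'E'
from h import *
cv2.imwrite('pics/w5.png',manip.capture('wrist'))
im=manip.capture('scene')[100:250,150:350]; cv2.imwrite('pics/s5.png',cv2.resize(im,None,fx=4,fy=4,interpolation=cv2.INTER_CUBIC))
im=manip.capture('top')[150:270,185:355]; cv2.imwrite('pics/t5.png',cv2.resize(im,None,fx=4.5,fy=4.5,interpolation=cv2.INTER_CUBIC))
E
python3 d.py '[[472,82,395],[472,82,234]]'
```

```text
clock: 5.65
eef_pos: [472.3, 81.0, 271.7]
ee_rot: [-0.706, 0.706, -0.046, 0.042]
wrist_force: [0.5, -0.5, -0.7]
finger_gap: 0.315
tcp [474.1  80.9 275.8] gap mm 26.624636970139832 F [-0.4 -0.3 -1. ] t 5.8
[472, 82, 395] from here: [  -2.  -119.2    0.9]
[472, 82, 234] from here: [-2.3 41.8  0.8]
```

View pics/w5.png

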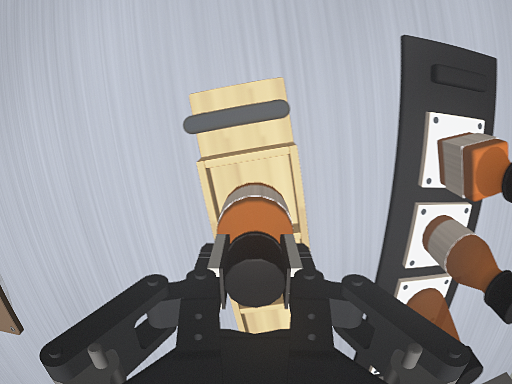

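View pics/s5.png

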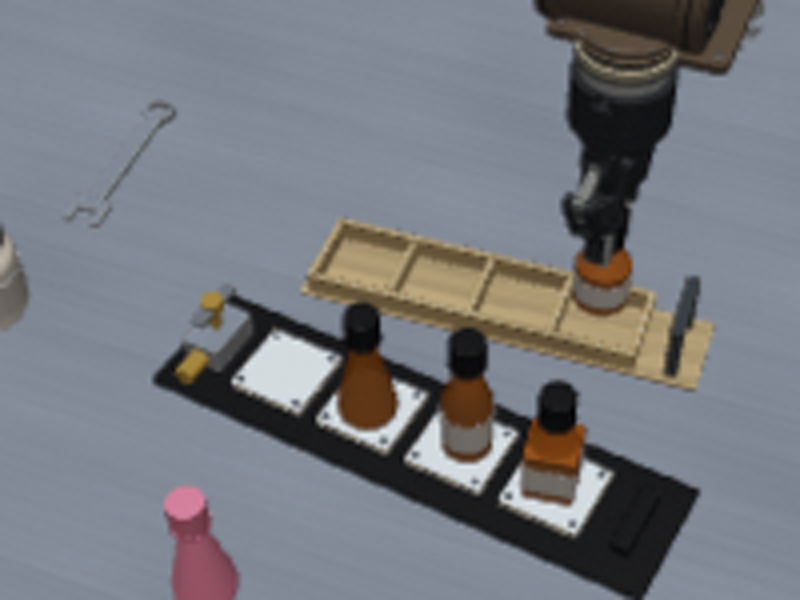

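```bash
python3 - <<'E'
from h import *
np.set_printoptions(precision=1,suppress=True)
for i in range(3): print(tool()[0],manip.read_state()['joint_pos'])
print(tool()[0],'outer wall corners',atz('wrist',(198,159),26),atz('wrist',(298,144),26),'handle',atz('wrist',(185,125),55),atz('wrist',(288,108),55))
print('right wall outer', [atz('wrist',q,26) for q in ((298,144),(308,245))])
m,y=np.array([476,-23,0]),np.array([-.0395,.999,0]);x=np.array([.999,.0395,0])
for yc in (143,):
  for xc in (-35,35): print(m+x*xc+y*yc)
E
```

```text
[474.1  80.9 275.8] [-0.   0.   2.1  0.   1.   0.1]
[474.1  80.9 275.8] [-0.   0.   2.1  0.   1.   0.1]
[474.1  80.9 275.8] [-0.   0.   2.1  0.   1.   0.1]
[474.1  80.9 275.8] outer wall corners [435.6 118.4  26. ] [512.2 120.3  26. ] handle [436.9 147.1  55. ] [504.4 149.2  55. ]
right wall outer [array([512.2, 120.3,  26. ]), array([514.1,  34.5,  26. ])]
[435.4 118.5   0. ]
[505.3 121.2   0. ]
```

```bash
python3 -m jog '[{"rot":[0,0,0],"translation":[-0.5,10,1],"fingers":20},{"rot":[0,0,0],"translation":[-0.5,24,1],"fingers":20},{"rot":[0,0,0],"translation":[-0.5,34,1],"fingers":20},{"rot":[0,0,0],"translation":[-0.5,39,1],"fingers":20},{"rot":[0,0,0],"translation":[-0.5,41,1],"fingers":20},{"rot":[0,0,0],"translation":[-0.5,41,1],"fingers":20},{"rot":[0,0,0],"translation":[-0.5,41,1],"fingers":20},{"rot":[0,0,0],"translation":[-0.5,41,1],"fingers":20}]'
python3 - <<'E'
from h import *
im=manip.capture('scene')[140:220,250:350]; cv2.imwrite('pics/s6.png',cv2.resize(im,None,fx=6,fy=6,interpolation=cv2.INTER_CUBIC))
E
python3 d.py '[]'
```

```text
clock: 6.47
eef_pos: [473.5, 82.0, 234.2]
ee_rot: [0.706, -0.706, 0.044, -0.045]
wrist_force: [0.1, -0.1, -1.3]
finger_gap: 0.314
tcp [473.4  82.  234.2] gap mm 26.813335127344065 F [-0.4 -0.6 -2.2] t 6.5167
```

View pics/s6.png

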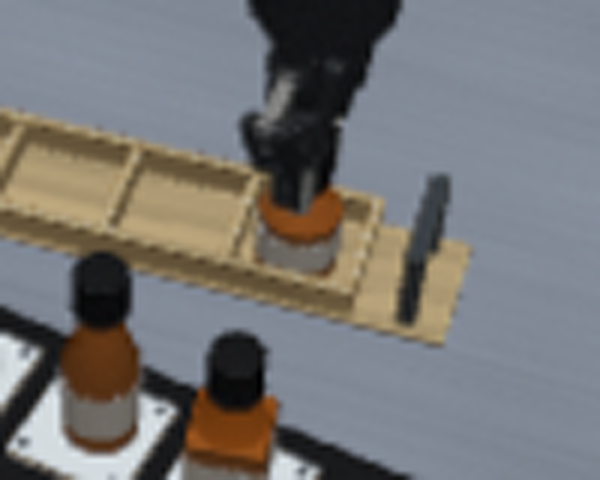

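```bash
python3 -m jog '[{"rot":[0,0,0],"translation":[0,1,0],"fingers":20},{"rot":[0,0,0],"translation":[0,1.5,0],"fingers":20},{"rot":[0,0,0],"translation":[0,1.5,0],"fingers":20}]'
python3 -m jog '[{"rot":[0,0,0],"translation":[0,0,0],"fingers":30},{"rot":[0,0,0],"translation":[0,0,0],"fingers":45},{"rot":[0,0,0],"translation":[0,0,0],"fingers":60},{"rot":[0,0,0],"translation":[0,0,0],"fingers":60},{"rot":[0,0,0],"translation":[0,0,0],"fingers":60},{"rot":[0,0,0],"translation":[0,-20,0],"fingers":60},{"rot":[0,0,0],"translation":[0,-50,0],"fingers":60},{"rot":[0,0,0],"translation":[0,-90,0],"fingers":60},{"rot":[0,0,0],"translation":[0,-130,0],"fingers":60},{"rot":[0,0,0],"translation":[0,-160,0],"fingers":60},{"rot":[0,0,0],"translation":[0,-160,0],"fingers":60}]'
python3 - <<'E'
from h import *
cv2.imwrite('pics/w7.png',manip.capture('wrist'))
E
python3 d.py '[[630.5,-57,395],[630.5,-57,269],[476.5,12,420]]'
```

```text
clock: 6.77
eef_pos: [473.6, 82.0, 233.1]
ee_rot: [0.706, -0.706, 0.044, -0.044]
wrist_force: [-0.9, 0.2, 4.4]
finger_gap: 0.313
clock: 7.68
eef_pos: [474.7, 82.0, 400.5]
ee_rot: [0.706, -0.706, 0.039, -0.049]
wrist_force: [0.0, -0.3, 0.0]
finger_gap: 0.702
tcp [474.   82.  396.9] gap mm 60.08453011333113 F [ 0.3  0.2 -0. ] t 7.7333
[630.5, -57, 395] from here: [ 172.5    3.4 -118.5]
[630.5, -57, 269] from here: [ 171.3  129.4 -118.6]
[476.5, 12, 420] from here: [ 11.4 -23.1 -69.1]
```

View pics/w7.png

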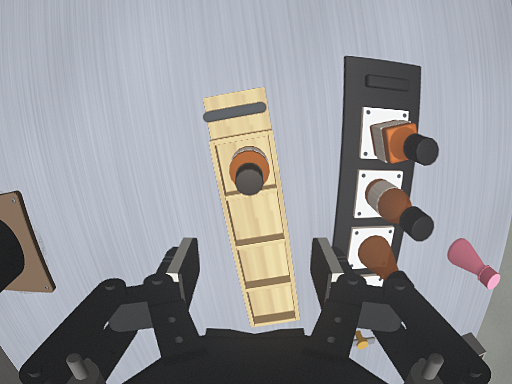

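Squat stands in the handle cell (wrist view ~(248,168)). Next is cone, stopping above its cap to check.

```bash
python3 -m jog '[{"rot":[0,0,0],"translation":[28,0,-19],"fingers":60},{"rot":[0,0,0],"translation":[60,0,-41],"fingers":60},{"rot":[0,0,0],"translation":[92,0,-63],"fingers":60},{"rot":[0,0,0],"translation":[124,0,-85],"fingers":60},{"rot":[0,0,0],"translation":[152,10,-104],"fingers":60},{"rot":[0,0,0],"translation":[173,30,-118],"fingers":60},{"rot":[0,0,0],"translation":[173,65,-118],"fingers":60},{"rot":[0,0,0],"translation":[173,90,-118],"fingers":60},{"rot":[0,0,0],"translation":[173,110,-118],"fingers":60},{"rot":[0,0,0],"translation":[173,122,-118],"fingers":60},{"rot":[0,0,0],"translation":[173,124.5,-118],"fingers":60},{"rot":[0,0,0],"translation":[173,124.5,-118],"fingers":60},{"rot":[0,0,0],"translation":[173,124.5,-118],"fingers":60},{"rot":[0,0,0],"translation":[173,124.5,-118],"fingers":60}]'
python3 - <<'E'
from h import *
cv2.imwrite('pics/w8.png',manip.capture('wrist'))
E
python3 d.py '[[630.5,-57,268]]'
```

```text
clock: 8.9
eef_pos: [630.8, -56.6, 269.8]
ee_rot: [-0.706, 0.706, -0.043, 0.045]
wrist_force: [0.3, -0.4, 0.9]
finger_gap: 0.7
tcp [630.8 -56.6 269.9] gap mm 59.941212718475136 F [ 0.3 -0.5 -0.1] t 8.95
[630.5, -57, 268] from here: [-0.2  1.9 -0.4]
```

View pics/w8.png

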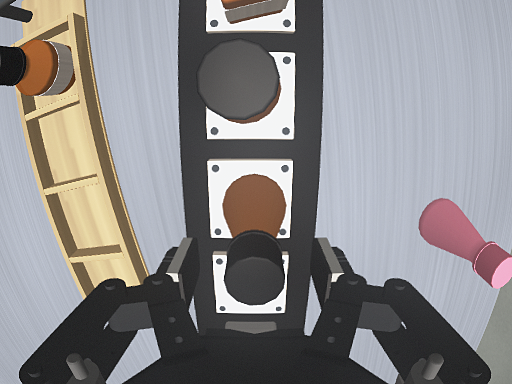

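Cone's cap sits at (254,283), the same place as the held squat cap, so it's aligned. Closing and lifting.

```bash
python3 -m jog '[{"rot":[0,0,0],"translation":[0,1.5,0],"fingers":25},{"rot":[0,0,0],"translation":[0,1.5,0],"fingers":20},{"rot":[0,0,0],"translation":[0,1.5,0],"fingers":20},{"rot":[0,0,0],"translation":[0,1.5,0],"fingers":20},{"rot":[0,0,0],"translation":[0,1.5,0],"fingers":20},{"rot":[0,0,0],"translation":[0,1.5,0],"fingers":20},{"rot":[0,0,0],"translation":[0,-5,0],"fingers":20},{"rot":[0,0,0],"translation":[0,-25,0],"fingers":20},{"rot":[0,0,0],"translation":[0,-60,0],"fingers":20},{"rot":[0,0,0],"translation":[0,-95,0],"fingers":20},{"rot":[0,0,0],"translation":[0,-130,0],"fingers":20},{"rot":[0,0,0],"translation":[0,-143.5,0],"fingers":20},{"rot":[0,0,0],"translation":[0,-143.5,0],"fingers":20},{"rot":[0,0,0],"translation":[0,-143.5,0],"fingers":20},{"rot":[0,0,0],"translation":[0,-143.5,0],"fingers":20}]'
python3 d.py '[[476,12,412]]'
```

```text
clock: 10.2
eef_pos: [629.5, -56.4, 407.5]
ee_rot: [0.706, -0.705, 0.046, -0.042]
wrist_force: [0.9, -0.4, -1.4]
finger_gap: 0.311
tcp [629.5 -56.4 407.5] gap mm 26.566655774343875 F [ 0.9 -0.4 -1.4] t 10.2
[476, 12, 412] from here: [-160.8   -3.5   48.8]
```

```bash
python3 -m jog '[{"rot":[0,0,0],"translation":[-20,0,6],"fingers":20},{"rot":[0,0,0],"translation":[-52,0,16],"fingers":20},{"rot":[0,0,0],"translation":[-86,0,26],"fingers":20},{"rot":[0,0,0],"translation":[-120,0,36],"fingers":20},{"rot":[0,0,0],"translation":[-150,0,45],"fingers":20},{"rot":[0,0,0],"translation":[-162,12,49],"fingers":20},{"rot":[0,0,0],"translation":[-162,40,49],"fingers":20},{"rot":[0,0,0],"translation":[-162,75,49],"fingers":20},{"rot":[0,0,0],"translation":[-162,105,49],"fingers":20},{"rot":[0,0,0],"translation":[-162,120,49],"fingers":20},{"rot":[0,0,0],"translation":[-162,120,49],"fingers":20},{"rot":[0,0,0],"translation":[-162,120,49],"fingers":20}]'
python3 - <<'E'
from h import *
cv2.imwrite('pics/w9.png',manip.capture('wrist'))
im=manip.capture('scene')[140:240,190:350]; cv2.imwrite('pics/s9.png',cv2.resize(im,None,fx=5,fy=5,interpolation=cv2.INTER_CUBIC))
E
python3 d.py '[[475.5,12,251]]'
```

```text
clock: 11.2
eef_pos: [474.3, 12.4, 288.3]
ee_rot: [0.706, -0.705, 0.046, -0.042]
wrist_force: [0.8, -0.0, -1.7]
finger_gap: 0.311
tcp [475.8  12.1 291.5] gap mm 27.07911226278769 F [-0.2  0.2 -0.9] t 11.3
[475.5, 12, 251] from here: [-0.3 40.5 -0.1]
```

View pics/w9.png

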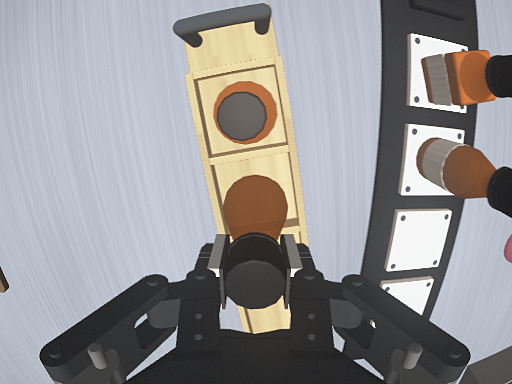

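View pics/s9.png

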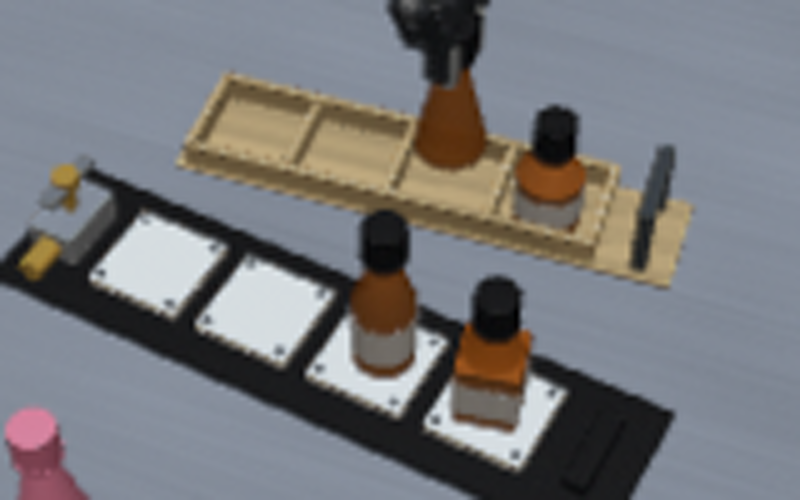

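Squat sits centred (cap (242,115) in its cell) and cone hangs above the second cell. Lowering.

```bash
python3 -m jog '[{"rot":[0,0,0],"translation":[0,10,0],"fingers":20},{"rot":[0,0,0],"translation":[0,24,0],"fingers":20},{"rot":[0,0,0],"translation":[0,34,0],"fingers":20},{"rot":[0,0,0],"translation":[0,39,0],"fingers":20},{"rot":[0,0,0],"translation":[0,41,0],"fingers":20},{"rot":[0,0,0],"translation":[0,41,0],"fingers":20},{"rot":[0,0,0],"translation":[0,41,0],"fingers":20},{"rot":[0,0,0],"translation":[0,42,0],"fingers":20},{"rot":[0,0,0],"translation":[0,42,0],"fingers":20}]'; python3 d.py '[]'
```

```text
clock: 12.05
eef_pos: [475.9, 12.1, 250.0]
ee_rot: [-0.706, 0.706, -0.043, 0.045]
wrist_force: [0.6, -0.4, -0.5]
finger_gap: 0.315
tcp [475.9  12.1 250. ] gap mm 26.882378100453202 F [ 0.6 -0.4 -0.5] t 12.05
```

```bash
python3 -m jog '[{"rot":[0,0,0],"translation":[0,1,0],"fingers":20},{"rot":[0,0,0],"translation":[0,1,0],"fingers":20},{"rot":[0,0,0],"translation":[0,1,0],"fingers":20}]'
python3 -m jog '[{"rot":[0,0,0],"translation":[0,0,0],"fingers":30},{"rot":[0,0,0],"translation":[0,0,0],"fingers":45},{"rot":[0,0,0],"translation":[0,0,0],"fingers":60},{"rot":[0,0,0],"translation":[0,0,0],"fingers":60},{"rot":[0,0,0],"translation":[0,0,0],"fingers":60},{"rot":[0,0,0],"translation":[0,-20,0],"fingers":60},{"rot":[0,0,0],"translation":[0,-50,0],"fingers":60},{"rot":[0,0,0],"translation":[0,-90,0],"fingers":60},{"rot":[0,0,0],"translation":[0,-130,0],"fingers":60},{"rot":[0,0,0],"translation":[0,-160,0],"fingers":60},{"rot":[0,0,0],"translation":[0,-160,0],"fingers":60},{"rot":[0,0,0],"translation":[0,-160,0],"fingers":60}]'
python3 - <<'E'
from h import *
cv2.imwrite('pics/w10.png',manip.capture('wrist'))
E
python3 d.py '[[636,27.5,281]]'
```

```text
clock: 12.3
eef_pos: [476.2, 12.1, 249.9]
ee_rot: [-0.706, 0.706, -0.043, 0.045]
wrist_force: [-2.2, 0.7, 5.7]
finger_gap: 0.315
clock: 13.3
eef_pos: [475.8, 12.1, 410.7]
ee_rot: [-0.705, 0.706, -0.042, 0.046]
wrist_force: [0.3, -0.2, -0.0]
finger_gap: 0.702
tcp [475.3  12.2 408.3] gap mm 59.874711506289934 F [ 0.1 -0.  -0.2] t 13.35
[636, 27.5, 281] from here: [157.4 127.4  35.1]
```

View pics/w10.png

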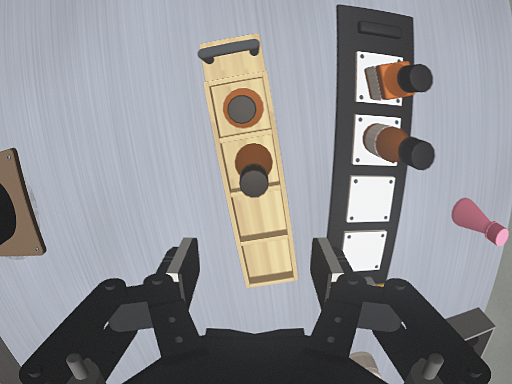

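```bash
python3 -m jog '[{"rot":[0,0,0],"translation":[30,0,7],"fingers":60},{"rot":[0,0,0],"translation":[65,0,15],"fingers":60},{"rot":[0,0,0],"translation":[100,0,23],"fingers":60},{"rot":[0,0,0],"translation":[135,0,30],"fingers":60},{"rot":[0,0,0],"translation":[157,10,35],"fingers":60},{"rot":[0,0,0],"translation":[157,40,35],"fingers":60},{"rot":[0,0,0],"translation":[157,75,35],"fingers":60},{"rot":[0,0,0],"translation":[157,105,35],"fingers":60},{"rot":[0,0,0],"translation":[157,123,35],"fingers":60},{"rot":[0,0,0],"translation":[157,128,35],"fingers":60},{"rot":[0,0,0],"translation":[157,128,35],"fingers":60},{"rot":[0,0,0],"translation":[157,128,35],"fingers":60},{"rot":[0,0,0],"translation":[157,128,35],"fingers":60}]'
python3 - <<'E'
from h import *
cv2.imwrite('pics/w11.png',manip.capture('wrist'))
E
python3 d.py '[[636,27.5,281]]'
```

```text
clock: 14.43
eef_pos: [636.2, 27.3, 281.8]
ee_rot: [-0.706, 0.706, -0.043, 0.045]
wrist_force: [1.4, -0.4, 1.6]
finger_gap: 0.703
tcp [636.3  27.3 282.3] gap mm 60.005719911254715 F [-0.5  0.2 -0.1] t 14.4833
[636, 27.5, 281] from here: [-0.3  1.3  0.1]
```

View pics/w11.png

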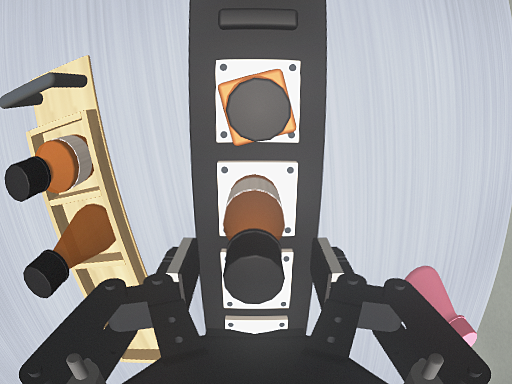

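Long's cap is at (253,280), so it's aligned. Grip and lift.

```bash
python3 -m jog '[{"rot":[0,0,0],"translation":[0,1,1],"fingers":25},{"rot":[0,0,0],"translation":[0,1,1],"fingers":20},{"rot":[0,0,0],"translation":[0,1,1],"fingers":20},{"rot":[0,0,0],"translation":[0,1,1],"fingers":20},{"rot":[0,0,0],"translation":[0,1,1],"fingers":20},{"rot":[0,0,0],"translation":[0,1,1],"fingers":20},{"rot":[0,0,0],"translation":[0,-5,1],"fingers":20},{"rot":[0,0,0],"translation":[0,-25,1],"fingers":20},{"rot":[0,0,0],"translation":[0,-60,1],"fingers":20},{"rot":[0,0,0],"translation":[0,-95,1],"fingers":20},{"rot":[0,0,0],"translation":[0,-130,1],"fingers":20},{"rot":[0,0,0],"translation":[0,-144,1],"fingers":20},{"rot":[0,0,0],"translation":[0,-144,1],"fingers":20},{"rot":[0,0,0],"translation":[0,-144,1],"fingers":20},{"rot":[0,0,0],"translation":[0,-144,1],"fingers":20}]'
python3 d.py '[[478,-58,425]]'
```

```text
clock: 15.73
eef_pos: [635.2, 28.4, 420.5]
ee_rot: [0.706, -0.706, 0.046, -0.042]
wrist_force: [-0.1, 0.6, -2.2]
finger_gap: 0.312
tcp [635.2  28.4 420.5] gap mm 26.64067352488462 F [-0.1  0.6 -2.2] t 15.7333
[478, -58, 425] from here: [-145.2   -3.7 -105.3]
```

```bash
python3 -m jog '[{"rot":[0,0,0],"translation":[-15,0,-11],"fingers":20},{"rot":[0,0,0],"translation":[-42,0,-30],"fingers":20},{"rot":[0,0,0],"translation":[-70,0,-50],"fingers":20},{"rot":[0,0,0],"translation":[-98,0,-70],"fingers":20},{"rot":[0,0,0],"translation":[-126,0,-91],"fingers":20},{"rot":[0,0,0],"translation":[-146,10,-105],"fingers":20},{"rot":[0,0,0],"translation":[-146,40,-105],"fingers":20},{"rot":[0,0,0],"translation":[-146,75,-105],"fingers":20},{"rot":[0,0,0],"translation":[-146,105,-105],"fingers":20},{"rot":[0,0,0],"translation":[-146,120,-105],"fingers":20},{"rot":[0,0,0],"translation":[-146,120,-105],"fingers":20},{"rot":[0,0,0],"translation":[-146,120,-105],"fingers":20}]'
python3 - <<'E'
from h import *
cv2.imwrite('pics/w12.png',manip.capture('wrist'))
im=manip.capture('scene')[140:240,190:350]; cv2.imwrite('pics/s12.png',cv2.resize(im,None,fx=5,fy=5,interpolation=cv2.INTER_CUBIC))
E
python3 d.py '[[478,-58,265]]'
```

```text
clock: 16.73
eef_pos: [476.8, -57.4, 301.2]
ee_rot: [0.706, -0.705, 0.046, -0.042]
wrist_force: [0.8, 0.3, -1.2]
finger_gap: 0.314
tcp [478.1 -57.7 304.5] gap mm 26.916830013099453 F [-0.1  0.5 -0.9] t 16.8333
[478, -58, 265] from here: [-0.1 39.5 -0.3]
```

View pics/w12.png

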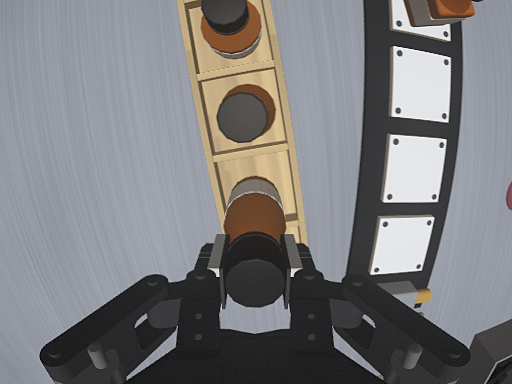

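View pics/s12.png

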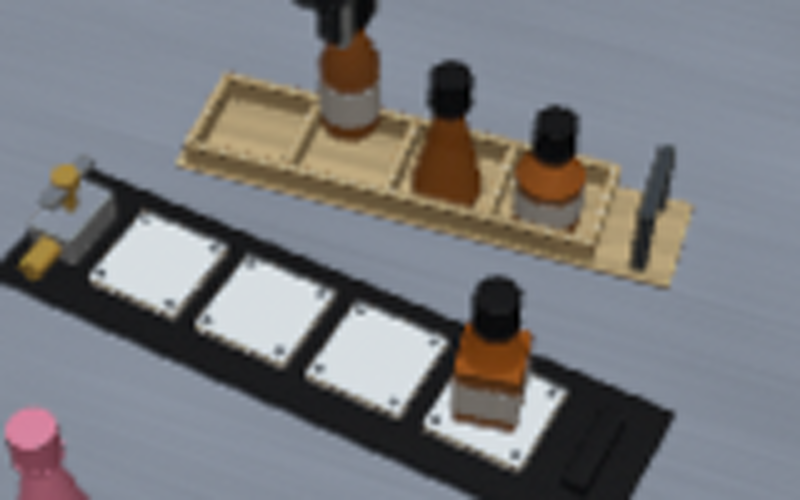

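Cone stands upright in cell 2 and long hangs over cell 3. Lowering 43 in total, as before.

```bash
python3 -m jog '[{"rot":[0,0,0],"translation":[0,10,0],"fingers":20},{"rot":[0,0,0],"translation":[0,24,0],"fingers":20},{"rot":[0,0,0],"translation":[0,34,0],"fingers":20},{"rot":[0,0,0],"translation":[0,39,0],"fingers":20},{"rot":[0,0,0],"translation":[0,41,0],"fingers":20},{"rot":[0,0,0],"translation":[0,41,0],"fingers":20},{"rot":[0,0,0],"translation":[0,42,0],"fingers":20},{"rot":[0,0,0],"translation":[0,43,0],"fingers":20},{"rot":[0,0,0],"translation":[0,43,0],"fingers":20}]'; python3 d.py '[]'
```

```text
clock: 17.58
eef_pos: [478.6, -57.9, 263.4]
ee_rot: [-0.706, 0.706, -0.044, 0.044]
wrist_force: [-2.6, 1.2, 9.3]
finger_gap: 0.32
tcp [478.6 -57.9 263.4] gap mm 27.329649502834087 F [-2.6  1.2  9.3] t 17.5833
```

Contact at 9 N. Releasing.

```bash
python3 -m jog '[{"rot":[0,0,0],"translation":[0,0,0],"fingers":30},{"rot":[0,0,0],"translation":[0,0,0],"fingers":45},{"rot":[0,0,0],"translation":[0,0,0],"fingers":60},{"rot":[0,0,0],"translation":[0,0,0],"fingers":60},{"rot":[0,0,0],"translation":[0,0,0],"fingers":60},{"rot":[0,0,0],"translation":[0,-20,0],"fingers":60},{"rot":[0,0,0],"translation":[0,-50,0],"fingers":60},{"rot":[0,0,0],"translation":[0,-90,0],"fingers":60},{"rot":[0,0,0],"translation":[0,-130,0],"fingers":60},{"rot":[0,0,0],"translation":[0,-150,0],"fingers":60},{"rot":[0,0,0],"translation":[0,-150,0],"fingers":60},{"rot":[0,0,0],"translation":[0,-150,0],"fingers":60}]'
python3 - <<'E'
from h import *
cv2.imwrite('pics/w13.png',manip.capture('wrist'))
E
python3 d.py '[[647,98.5,265]]'
```

```text
clock: 18.58
eef_pos: [478.0, -57.7, 412.7]
ee_rot: [-0.705, 0.706, -0.043, 0.045]
wrist_force: [0.4, 0.6, -0.2]
finger_gap: 0.699
tcp [477.6 -57.6 410.7] gap mm 60.15651796757682 F [-0.1  0.1 -1. ] t 18.6333
[647, 98.5, 265] from here: [148.8 145.7 175.9]
```

View pics/w13.png

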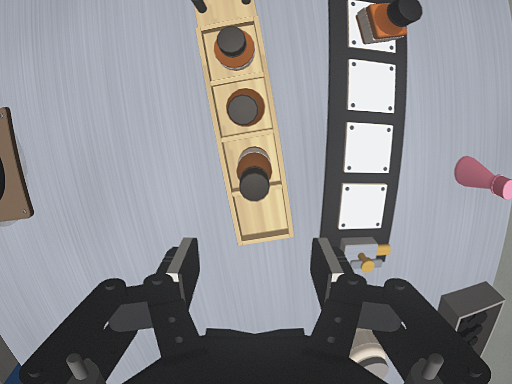

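```bash
python3 -m jog '[{"rot":[0,0,0],"translation":[18,0,21],"fingers":60},{"rot":[0,0,0],"translation":[43,0,51],"fingers":60},{"rot":[0,0,0],"translation":[68,0,81],"fingers":60},{"rot":[0,0,0],"translation":[93,0,111],"fingers":60},{"rot":[0,0,0],"translation":[118,0,141],"fingers":60},{"rot":[0,0,0],"translation":[139,0,166],"fingers":60},{"rot":[0,0,0],"translation":[148,20,176],"fingers":60},{"rot":[0,0,0],"translation":[148,55,176],"fingers":60},{"rot":[0,0,0],"translation":[148,90,176],"fingers":60},{"rot":[0,0,0],"translation":[148,120,176],"fingers":60},{"rot":[0,0,0],"translation":[148,140,176],"fingers":60},{"rot":[0,0,0],"translation":[148,147,176],"fingers":60},{"rot":[0,0,0],"translation":[148,147,176],"fingers":60},{"rot":[0,0,0],"translation":[148,147,176],"fingers":60}]'
python3 - <<'E'
from h import *
cv2.imwrite('pics/w14.png',manip.capture('wrist'))
E
python3 d.py '[[647,98.5,265]]'
```

```text
clock: 19.8
eef_pos: [646.5, 98.5, 263.5]
ee_rot: [-0.706, 0.706, -0.045, 0.044]
wrist_force: [0.1, 0.2, 0.5]
finger_gap: 0.701
tcp [647.   98.6 265.2] gap mm 60.204799292265086 F [-0.3  0.1  1. ] t 19.85
[647, 98.5, 265] from here: [-0.   0.2 -0.1]
```

View pics/w14.png

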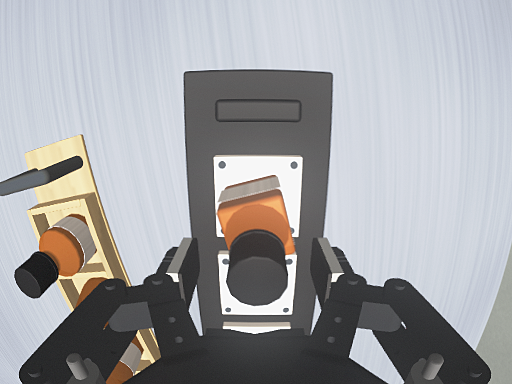

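Square's cap is at (257,280), aligned, and its body yaw roughly matches the carrier. Grip and lift.

```bash
python3 -m jog '[{"rot":[0,0,0],"translation":[0,0,0],"fingers":25},{"rot":[0,0,0],"translation":[0,0,0],"fingers":20},{"rot":[0,0,0],"translation":[0,0,0],"fingers":20},{"rot":[0,0,0],"translation":[0,0,0],"fingers":20},{"rot":[0,0,0],"translation":[0,0,0],"fingers":20},{"rot":[0,0,0],"translation":[0,0,0],"fingers":20},{"rot":[0,0,0],"translation":[0,-5,0],"fingers":20},{"rot":[0,0,0],"translation":[0,-25,0],"fingers":20},{"rot":[0,0,0],"translation":[0,-60,0],"fingers":20},{"rot":[0,0,0],"translation":[0,-95,0],"fingers":20},{"rot":[0,0,0],"translation":[0,-130,0],"fingers":20},{"rot":[0,0,0],"translation":[0,-145,0],"fingers":20},{"rot":[0,0,0],"translation":[0,-145,0],"fingers":20},{"rot":[0,0,0],"translation":[0,-145,0],"fingers":20},{"rot":[0,0,0],"translation":[0,-145,0],"fingers":20}]'
python3 d.py '[[480.5,-128,410]]'
```

```text
clock: 21.1
eef_pos: [645.9, 98.6, 406.2]
ee_rot: [-0.706, 0.706, -0.046, 0.042]
wrist_force: [-1.0, -0.3, -2.7]
finger_gap: 0.311
tcp [645.9  98.6 406.2] gap mm 26.53766741071306 F [-1.  -0.3 -2.7] t 21.1
[480.5, -128, 410] from here: [-136.    -3.  -245.4]
```

```bash
python3 -m jog '[{"rot":[0,0,0],"translation":[-9,0,-16],"fingers":20},{"rot":[0,0,0],"translation":[-26,0,-46],"fingers":20},{"rot":[0,0,0],"translation":[-44,0,-79],"fingers":20},{"rot":[0,0,0],"translation":[-62,0,-112],"fingers":20},{"rot":[0,0,0],"translation":[-81,0,-146],"fingers":20},{"rot":[0,0,0],"translation":[-100,0,-180],"fingers":20},{"rot":[0,0,0],"translation":[-118,0,-212],"fingers":20},{"rot":[0,0,0],"translation":[-131,0,-236],"fingers":20},{"rot":[0,0,0],"translation":[-136.5,0,-245.5],"fingers":20},{"rot":[0,0,0],"translation":[-136.5,15,-245.5],"fingers":20},{"rot":[0,0,0],"translation":[-136.5,40,-245.5],"fingers":20},{"rot":[0,0,0],"translation":[-136.5,75,-245.5],"fingers":20},{"rot":[0,0,0],"translation":[-136.5,105,-245.5],"fingers":20},{"rot":[0,0,0],"translation":[-136.5,120,-245.5],"fingers":20},{"rot":[0,0,0],"translation":[-136.5,120,-245.5],"fingers":20},{"rot":[0,0,0],"translation":[-136.5,120,-245.5],"fingers":20}]'
python3 - <<'E'
from h import *
cv2.imwrite('pics/w15.png',manip.capture('wrist'))
im=manip.capture('scene')[140:240,190:350]; cv2.imwrite('pics/s15.png',cv2.resize(im,None,fx=5,fy=5,interpolation=cv2.INTER_CUBIC))
E
python3 d.py '[[480.5,-128,248]]'
```

```text
clock: 22.43
eef_pos: [480.1, -127.4, 286.9]
ee_rot: [0.707, -0.705, 0.046, -0.042]
wrist_force: [0.2, -0.3, -0.8]
finger_gap: 0.312
tcp [ 481.2 -128.   290. ] gap mm 26.797740891763084 F [-0.3  0.4 -1. ] t 22.5333
[480.5, -128, 248] from here: [-0.7 42.  -0. ]
```

View pics/w15.png

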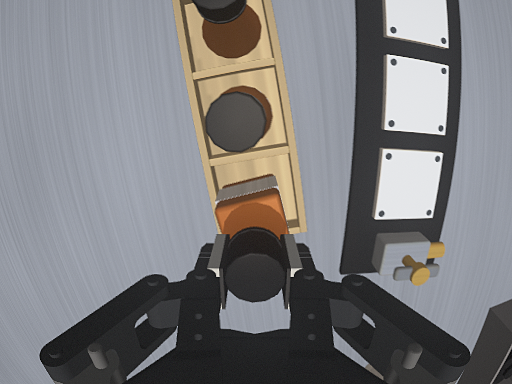

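View pics/s15.png

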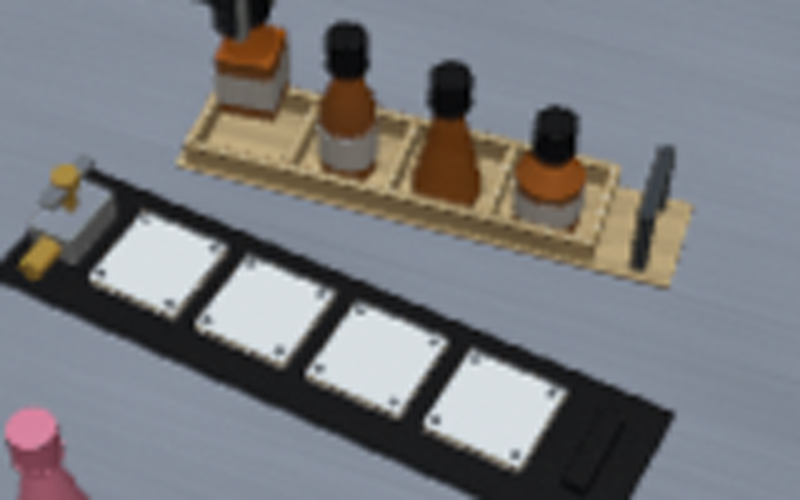

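Three bottles stand upright, and square hangs aligned over the last cell. Lowering.

```bash
python3 -m jog '[{"rot":[0,0,0],"translation":[-0.5,10,0],"fingers":20},{"rot":[0,0,0],"translation":[-0.5,24,0],"fingers":20},{"rot":[0,0,0],"translation":[-0.5,34,0],"fingers":20},{"rot":[0,0,0],"translation":[-0.5,39,0],"fingers":20},{"rot":[0,0,0],"translation":[-0.5,41,0],"fingers":20},{"rot":[0,0,0],"translation":[-0.5,41,0],"fingers":20},{"rot":[0,0,0],"translation":[-0.5,42,0],"fingers":20},{"rot":[0,0,0],"translation":[-0.5,42.5,0],"fingers":20},{"rot":[0,0,0],"translation":[-0.5,42.5,0],"fingers":20}]'; python3 d.py '[]'
```

```text
clock: 23.28
eef_pos: [480.6, -128.2, 249.4]
ee_rot: [0.706, -0.706, 0.045, -0.043]
wrist_force: [-7.1, 2.4, 13.0]
finger_gap: 0.311
tcp [ 480.6 -128.2  249.4] gap mm 26.519301078319714 F [-7.1  2.4 13. ] t 23.2833
```

```bash
python3 - <<'E'
from h import *
cv2.imwrite('pics/w16.png',manip.capture('wrist'))
im=manip.capture('scene')[140:200,210:310]; cv2.imwrite('pics/s16.png',cv2.resize(im,None,fx=7,fy=7,interpolation=cv2.INTER_CUBIC))
E
python3 d.py '[]'
```

```text
tcp [ 480.6 -128.1  249.4] gap mm 26.65007659470159 F [-6.9  2.  12.4] t 23.3833
```

View pics/w16.png

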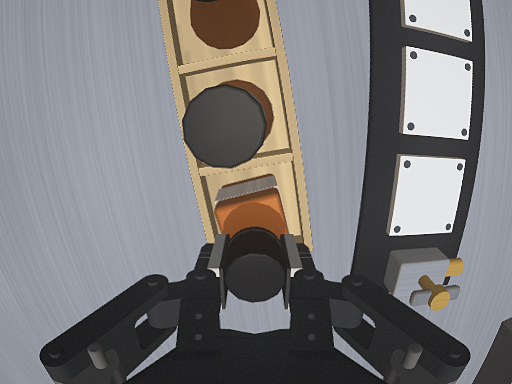

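View pics/s16.png

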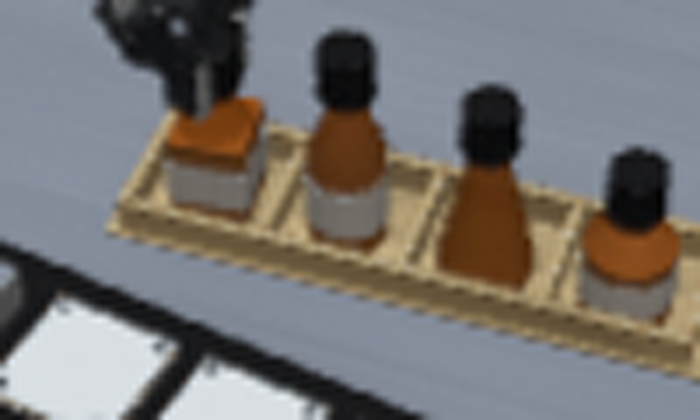

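Square is inside the cell and clear of the walls; the force is floor contact. I'll relieve it by 1 mm, then release.

```bash
python3 -m jog '[{"rot":[0,0,0],"translation":[0,-0.7,0],"fingers":20},{"rot":[0,0,0],"translation":[0,-0.7,0],"fingers":20}]'
python3 -m jog '[{"rot":[0,0,0],"translation":[0,0,0],"fingers":30},{"rot":[0,0,0],"translation":[0,0,0],"fingers":45},{"rot":[0,0,0],"translation":[0,0,0],"fingers":60},{"rot":[0,0,0],"translation":[0,0,0],"fingers":60},{"rot":[0,0,0],"translation":[0,0,0],"fingers":60},{"rot":[0,0,0],"translation":[0,-20,0],"fingers":60},{"rot":[0,0,0],"translation":[0,-50,0],"fingers":60},{"rot":[0,0,0],"translation":[0,-90,0],"fingers":60},{"rot":[0,0,0],"translation":[0,-130,0],"fingers":60},{"rot":[0,0,0],"translation":[0,-160,0],"fingers":60},{"rot":[0,0,0],"translation":[0,-160,0],"fingers":60},{"rot":[0,0,0],"translation":[40,-160,0],"fingers":60},{"rot":[0,0,0],"translation":[80,-160,0],"fingers":60},{"rot":[0,0,0],"translation":[80,-160,0],"fingers":60},{"rot":[0,0,0],"translation":[80,-160,0],"fingers":60}]'
python3 - <<'E'
from h import *
import pickle
pickle.dump(manip.camera_params('wrist'),open('w17.pkl','wb'))
cv2.imwrite('pics/w17.png',manip.capture('wrist'))
im=manip.capture('scene'); cv2.imwrite('pics/s17.png',im); im=im[140:240,190:350];cv2.imwrite('pics/s17z.png',cv2.resize(im,None,fx=5,fy=5,interpolation=cv2.INTER_CUBIC))
E
python3 d.py '[]'
```

```text
clock: 23.55
eef_pos: [480.4, -128.1, 249.4]
ee_rot: [0.706, -0.706, 0.044, -0.043]
wrist_force: [-4.9, 2.5, 9.4]
finger_gap: 0.313
clock: 24.8
eef_pos: [560.7, -138.2, 405.0]
ee_rot: [0.706, -0.705, 0.045, -0.042]
wrist_force: [0.1, -0.9, -1.3]
finger_gap: 0.709
tcp [ 559.2 -137.8  406.4] gap mm 59.53797464021778 F [ 0.1 -0.1  0.5] t 24.9
```

View pics/w17.png

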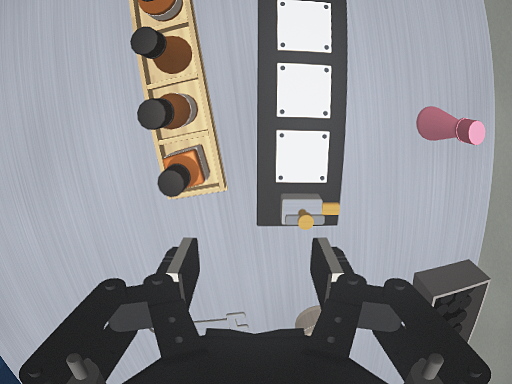

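View pics/s17z.png

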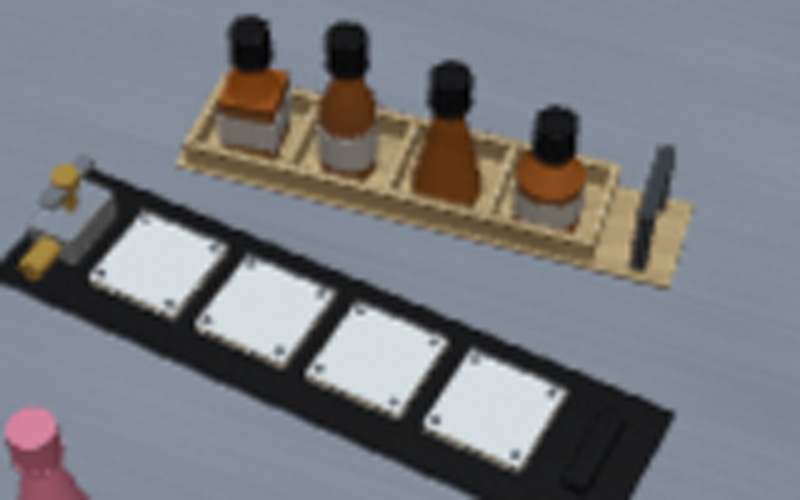

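```bash
python3 -m jog '[{"rot":[0,0,0],"translation":[-25,0,-285],"fingers":60},{"rot":[0,0,0],"translation":[-25,0,-285],"fingers":60},{"rot":[0,0,0],"translation":[-25,0,-285],"fingers":60},{"rot":[0,0,0],"translation":[-25,0,-285],"fingers":60},{"rot":[0,0,0],"translation":[-25,0,-285],"fingers":60},{"rot":[0,0,0],"translation":[-25,0,-285],"fingers":60},{"rot":[0,0,0],"translation":[-25,0,-285],"fingers":60},{"rot":[0,0,0],"translation":[-25,0,-285],"fingers":60},{"rot":[0,0,0],"translation":[-25,0,-285],"fingers":60},{"rot":[0,0,0],"translation":[-25,0,-285],"fingers":60}]'
python3 - <<'E'
from h import *
im=manip.capture('top'); cv2.imwrite('pics/t18.png',im); cv2.imwrite('pics/t18z.png',cv2.resize(im[150:270,185:355],None,fx=4.5,fy=4.5,interpolation=cv2.INTER_CUBIC))
E
```

```text
clock: 25.73
eef_pos: [498.6, -417.0, 407.8]
ee_rot: [0.706, -0.706, 0.044, -0.044]
wrist_force: [-0.9, 0.3, -0.4]
finger_gap: 0.703
```

View pics/t18z.png

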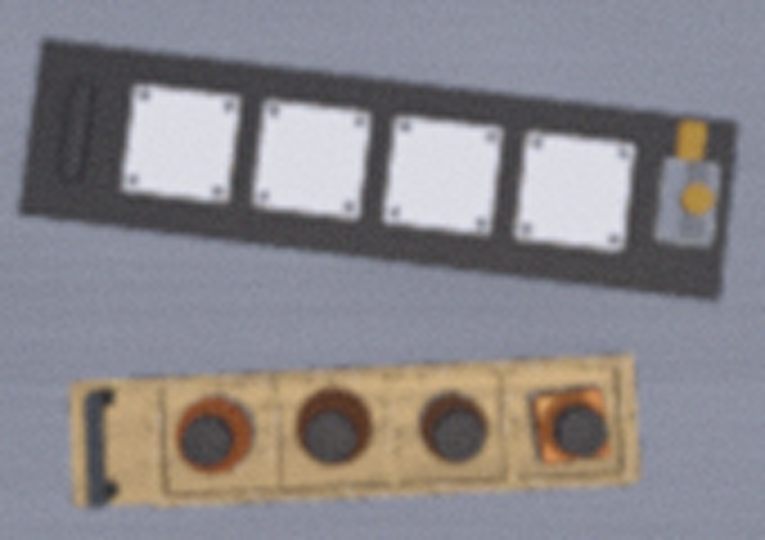

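View pics/t18.png

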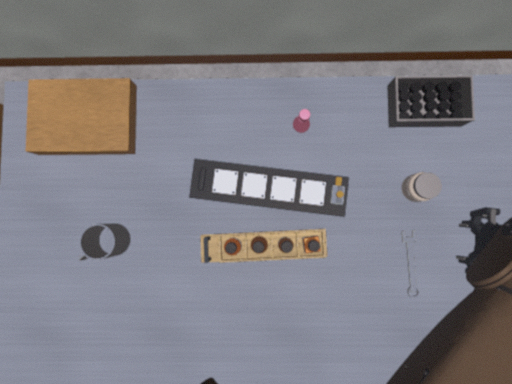

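```bash
python3 - <<'E'
from h import *
np.set_printoptions(precision=1,suppress=True)
top=lambda u,v:((u+.5)/4.5-.5+185,(v+.5)/4.5-.5+150)
sc=lambda u,v:((u+.5)/5-.5+190,(v+.5)/5-.5+140)
# carrier from top: far/near wall corners and base
m=np.array([476.5,-23]);y=np.array([-.0395,.9992]);x=np.array([.9992,.0395])
for n,q,s,h in [('squat',(205,438),(556,120),94),('cone',(332,436),(450,72),112),('long',(458,431),(347,32),124),('square',(579,430),(250,26),108)]:
    P=atz('top',top(*q),h)[:2]; X,e=tri([ray('top',top(*q)),ray('scene',sc(*s))])
    print(n,P,'in carrier',x@(P-m),y@(P-m),'tri',X,e)
# image-only cell check: cell corners (wall top z26)
for n,q in [('cell1',[(163,384),(276,376),(279,489),(168,495)]),('cell4',[(505,372),(615,368),(620,474),(508,480)])]:
    P=np.mean([atz('top',top(*c),26) for c in q],0)[:2]; print(n,P,x@(P-m),y@(P-m))
E
```

```text
squat [476.6  83.1] in carrier 4.266070862322562 105.97460849803909 tri [477.3  81.7 100.3] [0.8, 0.8]
cone [478.9  11.8] in carrier 3.7416545939516896 34.63092153379482 tri [479.6  11.1 119.3] [0.5, 0.5]
long [482.3 -56.4] in carrier 4.46579305839126 -33.587995278258134 tri [483.2 -56.5 133.8] [0.6, 0.6]
square [ 481.6 -123.2] in carrier 1.0899695793121873 -100.30580237920843 tri [ 482.7 -123.5  116.9] [1.5, 1.5]
cell1 [472.7  80. ] 0.291590100426939 103.0193218555705
cell4 [ 479.7 -122.9] -0.7780239175233994 -99.98267016244978
```

All four are within about 5 mm of their cell centres, and the triangulated cap heights dropped by 13-18 mm (expected 17). Jug, jar and wrench sit at the same pixels as in the first top picture, and the arm is clear. Handing in.

```bash
python3 -c "
from workcell import manip
print(manip.read_state()['joint_velocities'].round(3)); print(manip.sign_off())"
```

```text
[ 0.02  -0.     0.001 -0.003 -0.002 -0.002]
the job is handed in; nothing more can be done
None
```

All four bottles are standing in the carrier in filling order, counted from the loop handle: squat, cone, long, square. That matches their order from the tap. I handed the job in at about 26 s; no verdict was reported.

**Position and upright:** in the last top view each bottle was within about 5 mm of its cell's centre. In the last scene view all four stood upright.

**Height:** the last two-view cap heights read 6–10 mm above their expected values. The same two views had read 5–7 mm high before the move, so I took this as camera bias. The heights fell by 12 to 18 mm, against the 17 mm step from pad to cell floor, and each bottle met the floor at the expected tool height.

**Disagreements:**
- The two-view check of the squat cap from the wrist and top cameras came out at 138 mm instead of 111, because those viewpoints were too close together. I used the scene view for it instead.
- Square touched down with about 13 N, including 7 N sideways. The pictures showed it clear of the walls, so I eased off slightly and released it.

**Bystanders:** the jug, jar, wrench and pink look-alike looked unmoved in the last top view. The arm was well clear of everything at hand-in.

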